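# Move the snap cover from the empty to the loaded tube carrier

## Robot

A 6-joint arm with a two-finger parallel gripper is mounted at the origin on the work surface. World frame = base frame: x ahead of the robot, y to its left, z up, the work surface at z = 0. Lengths are in mm, angles in rad, forces in N, time in s.
With the tool pointing down it reaches from about 350 to 725 mm from the base axis. Payload 6 kg.
Tool frame: the origin (TCP) lies midway between the tips of the shut fingers; the grasp point (between the pads) lies 19 mm behind it (r.tcp_to_grasp is the distance from the TCP to the grasp point, in mm); x points along the fingers, y is the direction in which the jaws open and shut, and the axes are right-handed (so a half turn about x gives the same grasp; the last joint's range is limited). The gripper opens to 85 mm and grips with 20 to 120 N. Pads are 22 mm wide; open, the fingers measure 114 mm over their backs; the gripper's body (76 mm by 85 mm) begins 54 mm behind the grasp point. The pads swing forward as they close: fully open they stand 13 mm farther back than shut.
Start: joints at [1.63, 0.04, 0.085, 0, -1.615, -0.334], TCP at [162.787, 577.472, 231.261] pointing down, gripper open.
Joint ranges: [-2.56, 2.56], [-1.29, 2.01], [-1.08, 1.49], [-3.29, 1.98], [-2.81, -0.18], [-2.99, 2.99]. Speed limits (rad/s): [2.57, 2.57, 3.01, 3.14, 3.14, 3.14].

## Interface

Orientations are given as a rotation vector (axis times angle).
In Python, from bench import r gives the robot as it stands.
- The arm moves only by the tool move_arm, never from a script. Its argument "series" is a list of rows, each a list of 4 numbers: the shift along the world's x, y, z in cm, then the turn about the world's z in degrees. A call has 1 to 12 rows; each row is the pose to reach, as a shift and turn from the pose measured when the call began; what a row does not reach only later rows make up. A row lasts 1/12 s, in which the tool goes at most 41.7 mm and 7.16 degrees, less where a joint would pass 70% of its speed; a pose out of reach is approached as far as the arm can. A call with a gripper value outside its range is refused whole. "hand" is the finger opening in cm, from 0 to 8.54, set as the call begins (left out, the last holds). The fingers move at their own pace and stop on an object; "newtons" is the grip in N (left out, the last holds). Time passes only in rows, so rows that repeat a pose let the fingers close. It gives the time, the measured TCP pose, the force and the opening at its end, in the units of the state.
- r.get_obs(): the state, without advancing time (a new reading comes with each control period).
- r.read_camera(name): name is "side" or "top" or "wrist"; returns a dict with "img" (400x640x3 uint8, red, green, blue), "camera_matrix" (3x3 intrinsics, pixels), "T" (4x4, takes a point from camera to world coordinates). Camera axes: x right, y down, z forward; pixel columns grow to the right and rows downward; lengths in mm; the calibration is good to about 2 mm. A picture is of the moment at which its call begins. There is no depth.
- r.job_done(): hands the job in, once; it reports no verdict.
The state is a dict: "time_s": time; "joint_pos": joint angles; "joint_vel": joint speeds; "joint_torque": joint torques, N m; "position": TCP position; "tool_rot": TCP orientation; "contact_force": force on the tool from outside, world axes, zero at the start; "wrist_torque": the same for the moment, N m; "finger_gap": finger opening in mm.
Only numpy, scipy, OpenCV 4.12 (cv2) and the standard library are available. Lean on these libraries where they do the work, as an engineer would, in place of code of your own. Each camera call takes 0.05 s, during which the arm holds its last target.

## Task

The courier is waiting for the loaded orange tube carrier, and its cover is still on the empty blue one. Squeeze the cover's two yellow side tabs together and lift it off the blue carrier without wrenching or pushing it hard against the carrier, then set it square on the orange carrier and press it down, firmly but without forcing it, until both tabs have snapped fully out. Let go, and leave everything else on the bench as it is.

Things in the scene. Friction and masses are not known exactly. Their poses are not given: they have to be found in the camera images.
- cover: Snap cover, 0.13 kg: clear hood, white flange 118 x 46 x 4 mm, white bridge over the middle, a yellow tab on each long side. Origin: centre of the flange's underside; x along it, y across, z up; either way round fits. Below the flange, round-nosed ribs reach 6.5 mm down and fit a carrier's mouth with 1.2 mm play; the tabs' legs reach 16 mm down, with outward catches, flat on top, sloped below.
- cover_grip (a point): Midway between the pads of the two tabs, 13 mm above the cover's origin. The pads are 36 mm long (x) and 16 mm high; their outer faces lie 31 mm either side (y), 52 mm apart with both tabs at their stops, 8 mm outside the carrier's walls at rest. Held by the squeezed pads, the cover can be lifted and carried. An off-centre squeeze shoves the cover sideways against the fixed carrier; fingers that swing as they open or close drag it up or down.
- cover_top (a point): Centre of the cover's flat top (106 x 40 mm), 24 mm above the cover's origin: the place to press. Lying loose on a seal, the cover must go down 2 to 3 mm, against 7 to 12 N of seal, for the catches to snap under the lips by themselves (the tabs free); 3.3 mm down the flange stops hard on the rim. Pressing off centre may snap only one side.
- blue_carrier: Empty blue tube carrier, fixed in a grey dock plate 150 x 84 mm (top 10 mm above the origin); the cover is snapped on it at the start. Box 118 (x) x 46 (y) mm, its rim 110 mm above the origin. Origin on its middle axis at bench level (within 5 mm, as the dock is levelled), z up. Snapped on, the cover's origin is 111.5 mm above the carrier's.
- orange_carrier: Orange tube carrier of the same size and dock, loaded with ten capped tubes (cap tops 20 mm below the rim), open. Box 118 (x) x 46 (y) mm, its rim 110 mm above the origin. Origin on its middle axis at bench level (within 5 mm, as the dock is levelled), z up. Snapped on, the cover's origin is 111.5 mm above the carrier's; lying loose on the seal, about 113.3 mm.
- orange_rim (a point): Centre of the orange carrier's mouth, level with the rim. Walls 3 mm; a black rubber seal stands 3.5 mm proud all round the rim and gives at about 3 N/mm until it is level with the rim. The mouth is 112 (x) x 34 (y) mm: along both long sides a lip 3 mm wide, from the rim to 6 mm below it, points inward; the catches hook under it. The blue carrier is made alike.
- tab_a (a joint): How far the yellow tab on the cover's +y side is pressed in towards the middle: 0 = sprung fully out, 0.005 m = at its stop. A spring pushes it out (1 N at 0, 5 N at the stop). Its catch clears a carrier's lip from 0.0025 m on. About 0.0025 m with nobody touching it means that the catch leans on the lip's side and has not snapped under it; snapped, it reads under 0.001 m.
- tab_b (a joint): How far the yellow tab on the cover's -y side is pressed in towards the middle: 0 = sprung fully out, 0.005 m = at its stop. A spring pushes it out (1 N at 0, 5 N at the stop). Its catch clears a carrier's lip from 0.0025 m on. About 0.0025 m with nobody touching it means that the catch leans on the lip's side and has not snapped under it; snapped, it reads under 0.001 m.
- scanner: Bystander, not to be moved: hand-held code reader lying flat, grey head 60 x 50 x 34 mm and black handle, 155 mm long. Origin at the centre of its underside.
- tape_roll: Bystander, not to be moved: roll of white tape lying flat, 68 mm across, 22 mm high. Origin at the centre of its underside.
- sanitiser: Bystander, not to be moved: clear bottle with a blue cap, 60 mm across, 160 mm tall. Origin at the centre of its underside.
- swab_jar: Bystander, not to be moved: glass jar with a steel lid, 72 mm across, 100 mm tall. Origin at the centre of its underside.
- dish: Bystander, not to be moved: open steel dish, 180 x 85 x 35 mm. Origin at the centre of its underside.
- marker: Bystander, not to be moved: black marker pen with a purple cap lying flat, 120 x 13 x 13 mm. Origin at the centre of its underside.
- wipes_tub: Bystander, not to be moved: white tub with a blue lid, 94 mm across, 118 mm tall. Origin at the centre of its underside.
There are look-alikes about, which are no part of the job. Leave any purple or red look-alike of the cover alone.

How it is judged (in metres and radians):
On the way, in this order (a step that is already met when the one before it is completed fails the run):
1. both side tabs of the cover are squeezed in together (each by more than 3 mm) while it is on the blue carrier (value of joint each of tab_a, tab_b above 0.003 m and distance between cover and blue_carrier below 0.118 m), for 0.1 s.
2. the cover is off the blue carrier (lifted by more than 30 mm) (z of cover in the frame of blue_carrier above 0.142 m), for 0.1 s.
At the end, for the whole second after the job is handed in: the cover lies square on the orange carrier (centred within 3 mm, level, origin less than 112.3 mm above the carrier's) with both tabs sprung out (within 1.2 mm), so that both catches are under the lip; it is released and at rest (x of cover in the frame of orange_carrier between -0.003 and 0.003 m and y of cover in the frame of orange_carrier between -0.003 and 0.003 m and z of cover in the frame of orange_carrier between 0.1085 and 0.1123 m and angle between the z axis of cover and the z axis of orange_carrier, either way round below 0.03 rad and angle between the x axis of cover and the x axis of orange_carrier, either way round below 0.06 rad and value of joint each of tab_a, tab_b below 0.0012 m and linear speed of cover below 0.01 m/s); the robot touches nothing.
It fails at once if the cover is wrenched or pushed against the blue carrier: more than 22 N between them in all, of which the snapped-on seal and catches make up about 13 N at rest (contact force between cover and blue_carrier above 22 N).
It fails at once if the cover is forced onto the orange carrier: more than 30 N between them in all (contact force between cover and orange_carrier above 30 N).
It fails at once if a bystander is moved by more than 20 mm (distance of any of scanner, tape_roll, sanitiser, swab_jar, dish, marker, wipes_tub from where it was at the start of the episode above 0.02 m).
It also fails if it takes over 54 s, if anything falls off the work surface, if the arm or the gripper's body presses on something with over 40 N, if the wrist force passes 120 N, or if a joint passes its speed limit or range.

## Working session

There is one attempt and no reset: what is moved stays moved. The work goes in short steps, Python scripts to look and compute and a tool call to move; the robot and the scene stay as the last step left them, time stands still between calls to the robot, and variables do not carry over. Pictures are saved under pics/ and viewed, and the job is handed in when it is done.

Besides the shell and the picture viewer there is one more tool, called after ">>>" as a command line: name --pt "numbers of a row" for each row, then --argument value for the rest. move_arm: Moves the arm, as the interface text tells. Its arguments: {"type":"object","properties":{"series":{"type":"array","items":{"type":"array","items":{"type":"number"}}},"hand":{"type":"number"},"newtons":{"type":"number"}},"required":["series"]}

```bash
ls; mkdir -p pics
python3 - <<'E'
from bench import r
import cv2,numpy as np
o=r.get_obs()
print(o)
for n in ["side","top","wrist"]:
    c=r.read_camera(n); cv2.imwrite(f"pics/{n}0.png",c["img"][:,:,::-1]); print(n,c["camera_matrix"].round(1).tolist(),c["T"].round(3).tolist())
E
```

```text
pics
{'time_s': 0.0, 'joint_pos': array([ 1.62968911e+00,  4.08425147e-02,  8.38016915e-02, -4.52673096e-04,
       -1.61548007e+00, -3.33697275e-01]), 'joint_vel': array([-0.0003872 ,  0.00044105,  0.00037285,  0.00017381, -0.00051461,
        0.00033282]), 'joint_torque': array([-1.07602000e-04, -3.68202889e+01,  3.47414553e+01,  6.93250850e+00,
       -5.31189144e-03,  2.39105226e-06]), 'position': array([162.65189186, 577.19956134, 230.25859541]), 'tool_rot': array([-2.07502519,  0.28877966,  2.07524975]), 'contact_force': array([ 0.40173233, -0.63646266,  1.03081291]), 'wrist_torque': array([-0.00093456,  0.01574814, -0.03226387]), 'finger_gap': 85.32766444326516}
side [[388.6, 0.0, 313.6], [0.0, 388.6, 202.3], [0.0, 0.0, 1.0]] [[-0.968, -0.187, 0.169, 407.299], [-0.251, 0.662, -0.706, 778.286], [0.02, -0.726, -0.688, 865.712], [0.0, 0.0, 0.0, 1.0]]
top [[433.9, 0.0, 317.2], [0.0, 433.9, 203.9], [0.0, 0.0, 1.0]] [[0.018, -0.978, 0.209, 306.403], [-1.0, -0.018, -0.001, 28.544], [0.005, -0.209, -0.978, 1530.845], [0.0, 0.0, 0.0, 1.0]]
wrist [[327.0, 0.0, 316.2], [0.0, 327.0, 198.4], [0.0, 0.0, 1.0]] [[-0.272, -0.929, -0.25, 225.56], [-0.962, 0.263, 0.069, 560.246], [0.001, 0.26, -0.966, 372.225], [0.0, 0.0, 0.0, 1.0]]
```

View pics/side0.png

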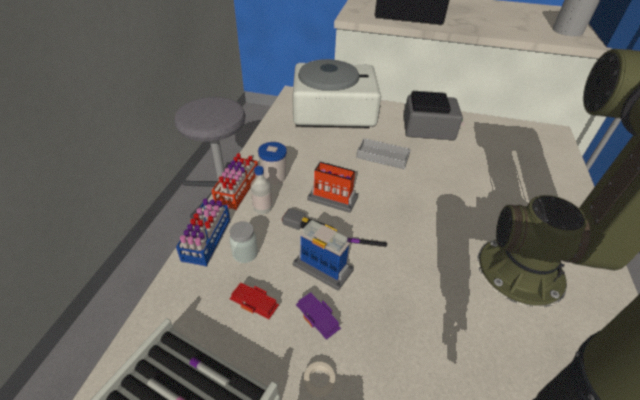

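View pics/top0.png

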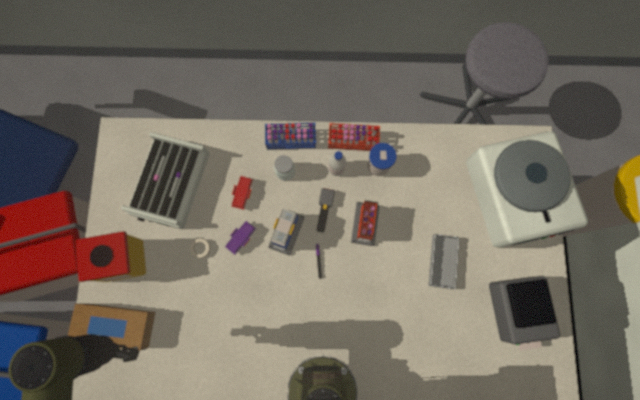

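View pics/wrist0.png

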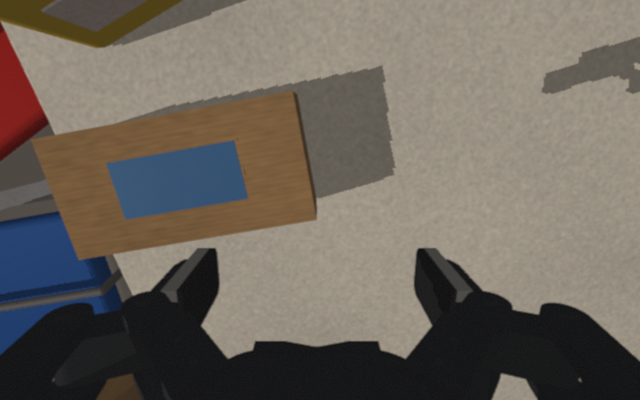

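The side view shows the blue carrier with the cover at about (325,245) and the orange one at (334,185). In the top view they are at (286,231) and (367,222).

```bash
cat > h.py <<'E'
from bench import r
import cv2,numpy as np
def ray(c,u,v):
    K=c["camera_matrix"];T=c["T"]
    d=T[:3,:3]@np.linalg.solve(K,[u,v,1.]);return T[:3,3],d
def onz(c,u,v,z):
    p,d=ray(c,u,v);return p+d*(z-p[2])/d[2]
def tri(rays):
    A=np.zeros((3,3));b=np.zeros(3)
    for p,d in rays:
        d=d/np.linalg.norm(d);M=np.eye(3)-np.outer(d,d);A+=M;b+=M@p
    return np.linalg.solve(A,b)
def proj(c,P):
    T=c["T"];q=T[:3,:3].T@(np.asarray(P,float)-T[:3,3]);q=c["camera_matrix"]@q;return q[:2]/q[2]
E
python3 - <<'E'
from h import *
c=r.read_camera("top"); im=c["img"]
for u,v,z,n in [(286,231,120,"blue"),(367,221,110,"orange"),(327,200,20,"scanner"),(320,260,10,'marker'),(240,237,20,'purple')]:
    print(n,onz(c,u,v,z).round(0))
crop=im[170:290,220:400]
cv2.imwrite("pics/topc.png",cv2.resize(crop,None,fx=4.4,fy=4.4,interpolation=cv2.INTER_CUBIC)[:,:,::-1])
s=r.read_camera("side")["img"][140:300,270:420]
cv2.imwrite("pics/sidec.png",cv2.resize(s,None,fx=3.7,fy=3.7,interpolation=cv2.INTER_CUBIC)[:,:,::-1])
from scipy.spatial.transform import Rotation as R
o=r.get_obs();print(R.from_rotvec(o["tool_rot"]).as_matrix().round(3))
E
```

```text
blue [515. 128. 120.]
orange [ 555. -139.  110.]
scanner [644.  -7.  20.]
marker [432.  14.  10.]
purple [506. 295.  20.]
[[-0.    -0.271 -0.962]
 [-0.001 -0.962  0.271]
 [-1.     0.001 -0.   ]]
```

View pics/topc.png

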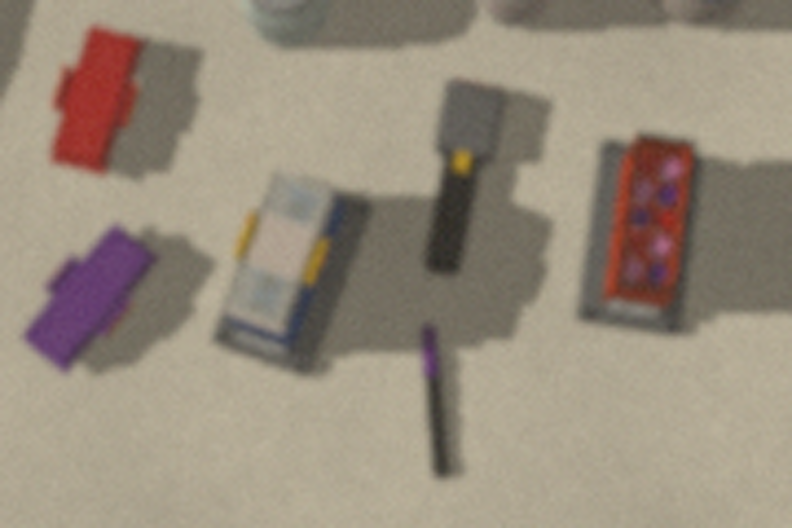

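View pics/sidec.png

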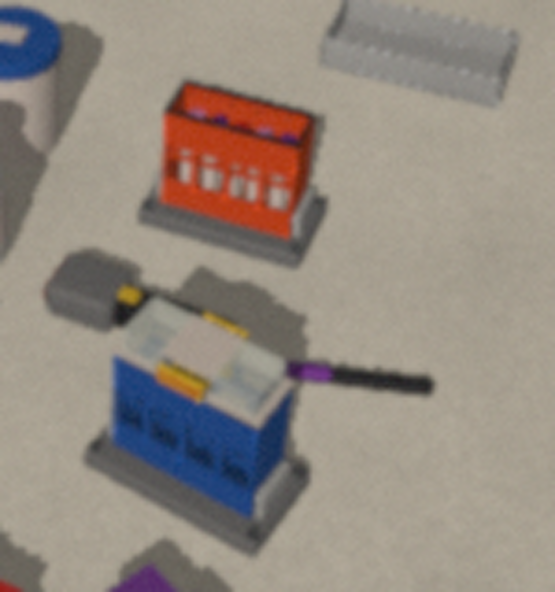

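>>> move_arm --pt "0.5 -0.8 0.2 0" --pt "2 -3 0.5 0" --pt "4 -6 1 0" --pt "6.5 -9.5 2 0" --pt "9 -13 3 0" --pt "11 -17 4 0" --pt "13.5 -20.5 5 0" --pt "16 -24 6 0" --pt "18 -27.5 6.5 0" --pt "20.5 -31 7 0" --pt "22.5 -34.5 7 0" --pt "24.5 -38 7 0"

```text
time_s: 1.25
position: [402.4, 205.0, 301.7]
tool_rot: [-2.075, 0.286, 2.073]
contact_force: [1.4, 0.6, -0.4]
finger_gap: 85.3
```

>>> move_arm --pt "2 -3 0 0" --pt "2.5 -4 0 0" --pt "2.5 -4 0 0" --pt "2.5 -4 0 0"

```text
time_s: 1.58
position: [427.5, 164.0, 301.8]
tool_rot: [-2.074, 0.287, 2.072]
contact_force: [-0.8, -0.3, 0.3]
finger_gap: 85.5
```

Run:
```python
from h import *
c=r.read_camera("wrist"); cv2.imwrite("pics/w1.png",c["img"][:,:,::-1]); np.savez("w1.npz",**c)
o=r.get_obs();print(o["time_s"],o["position"],o["tool_rot"],o["contact_force"])
print(c["T"].round(3).tolist())
```

```text
1.6333 [427.21353245 164.81256911 301.72555467] [-2.07482315  0.28587376  2.07256578] [ 1.02037822 -0.02756529  0.01804402]
[[-0.274, -0.929, -0.249, 490.093], [-0.962, 0.264, 0.072, 146.598], [-0.001, 0.259, -0.966, 443.704], [0.0, 0.0, 0.0, 1.0]]
```

View pics/w1.png

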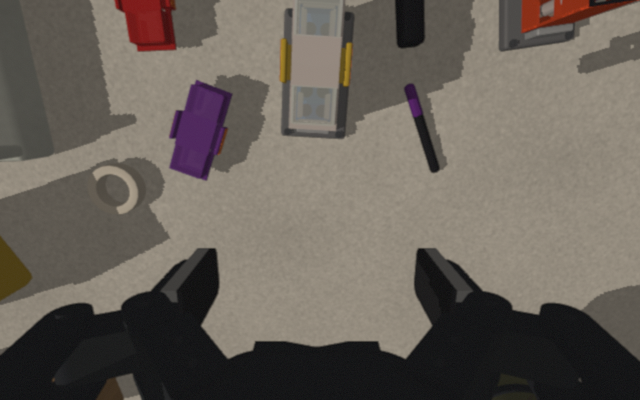

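The cover is at about (316,62), its yellow tabs at columns 286 and 347. I'll move forward and set the hand to 62 mm, which will show the finger swing.

>>> move_arm --pt "1 -0.3 0 0" --pt "4 -1.1 0 0" --pt "7 -2 0 0" --pt "9 -2.5 0 0" --pt "9 -2.5 0 0" --pt "9 -2.5 0 0" --pt "9 -2.5 0 0" --pt "9 -2.5 0 0" --hand 5.3 --newtons 20

```text
time_s: 2.3
position: [516.7, 140.5, 302.1]
tool_rot: [-2.076, 0.284, 2.073]
contact_force: [0.3, 0.3, 0.7]
finger_gap: 52.8
```

Run:
```python
from h import *
c=r.read_camera("wrist"); cv2.imwrite("pics/w2.png",c["img"][:,:,::-1]); np.savez("w2.npz",**c)
o=r.get_obs();print(o["time_s"],o["position"],o["tool_rot"],o["finger_gap"])
```

```text
2.35 [516.6805338  140.46773523 302.28170181] [-2.07621155  0.2835745   2.07226926] 52.99565093535067
```

View pics/w2.png

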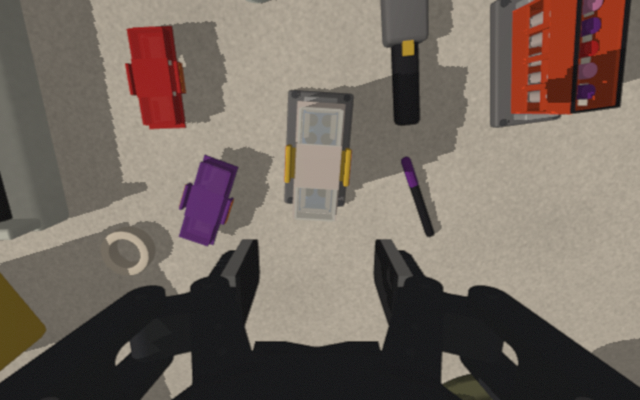

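>>> move_arm --pt "0 0 0 0" --pt "0 0 0 0" --pt "0 0 0 0" --pt "0 0 0 0" --hand 6.6

```text
time_s: 2.68
position: [516.5, 140.6, 302.5]
tool_rot: [-2.077, 0.283, 2.072]
contact_force: [-0.5, -0.1, -0.8]
finger_gap: 65.8
```

Run:
```python
from h import *
c=r.read_camera("wrist"); cv2.imwrite("pics/w3.png",c["img"][:,:,::-1]); np.savez("w3.npz",**c)
o=r.get_obs();print(o["time_s"],o["position"],o["tool_rot"],o["finger_gap"])
```

```text
2.7333 [516.53121347 140.51801532 302.42757515] [-2.07642696  0.28310951  2.0720786 ] 66.13005155391946
```

View pics/w3.png

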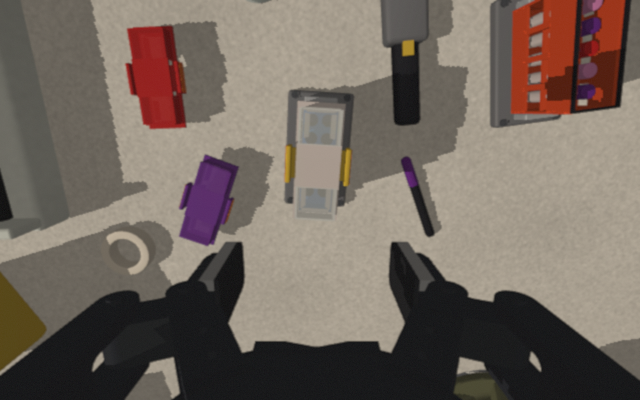

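The cover is now at about (317,160), with tabs at columns 290 and 347, nearly in line with the image vertical. Next I'll segment it.

```bash
cat >> h.py <<'E'
def yel(c,roi=None):
    im=c["img"];hsv=cv2.cvtColor(im,cv2.COLOR_RGB2HSV)
    m=((hsv[...,0]>18)&(hsv[...,0]<30)&(hsv[...,1]>150)&(hsv[...,2]>90)).astype(np.uint8)
    n,l,s,ce=cv2.connectedComponentsWithStats(m)
    return [(s[i].tolist(),ce[i].round(2).tolist(),cv2.minAreaRect(np.argwhere(l==i)[:,::-1].astype(np.float32))) for i in range(1,n) if s[i][4]>30]
E
python3 - <<'E'
from h import *
for f in ["w1","w3"]:
    c=dict(np.load(f+".npz"))
    for y in yel(c): print(f,y)
c=dict(np.load("w3.npz"))
cr=c["img"][80:230,270:370];cv2.imwrite("pics/w3c.png",cv2.resize(cr,None,fx=4,fy=4,interpolation=cv2.INTER_NEAREST)[:,:,::-1])
E
```

```text
w1 ([280, 39, 7, 44, 216], [282.96, 59.91], ((282.9740905761719, 60.458763122558594), (5.052209377288818, 43.01131820678711), 1.5481575727462769))
w1 ([340, 42, 12, 45, 377], [345.55, 64.2], ((345.3306579589844, 63.866458892822266), (9.569427490234375, 44.17885971069336), 4.5739216804504395))
w1 ([287, 45, 4, 34, 84], [288.43, 61.93], ((288.4068603515625, 61.515071868896484), (2.4057579040527344, 33.051414489746094), 2.12109637260437))
w3 ([402, 40, 12, 16, 177], [407.58, 47.94], ((407.5, 47.5), (15.0, 11.0), 90.0))
w3 ([285, 145, 10, 37, 288], [289.42, 162.29], ((289.6458740234375, 163.0609588623047), (8.475669860839844, 36.123382568359375), 2.12109637260437))
w3 ([340, 148, 11, 38, 296], [345.42, 166.17], ((345.2735290527344, 166.44412231445312), (8.590007781982422, 37.19780349731445), 4.39870548248291))
```

View pics/w3c.png

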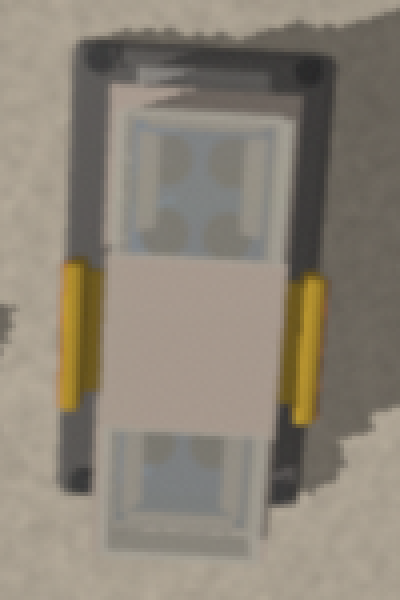

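Run:
```python
from h import *
from scipy.spatial.transform import Rotation as R
c=dict(np.load("w3.npz"))
# pad tops in crop px/4: left pad bright band corners, right
def P(x,y): return (270+x/4-.5, 80+y/4-.5)
zt=132.5
L=[P(62,264),P(84,262),P(84,408),P(62,412)]; Rr=[P(303,274),P(326,276),P(316,424),P(293,423)]
l=np.mean([onz(c,*p,zt) for p in L],0); q=np.mean([onz(c,*p,zt) for p in Rr],0)
print(l,q,(l+q)/2, np.linalg.norm(l-q), np.degrees(np.arctan2(*(l-q)[1::-1])))
for s in (L,Rr):
    w=[onz(c,*p,zt) for p in s]; d=(w[1]+w[0]-w[2]-w[3])/2; print("len",np.linalg.norm(d),"ang",np.degrees(np.arctan2(d[1],d[0])))
# bridge corners z=top 135.5
B=[P(105,252),P(279,262),P(270,438),P(100,430)]
w=[onz(c,*p,135.5) for p in B]; print("bridge",np.mean(w,0)); d=(w[0]+w[1]-w[2]-w[3])/2;e=(w[0]+w[3]-w[1]-w[2])/2
print(np.linalg.norm(d),np.linalg.norm(e),np.degrees(np.arctan2(d[1],d[0])),np.degrees(np.arctan2(e[1],e[0])))
# hood ends
B=[P(127,105),P(297,117),P(262,558),P(103,550)]
w=[onz(c,*p,135.5) for p in B]; print("hood",np.mean(w,0)); d=(w[0]+w[1]-w[2]-w[3])/2
print(np.linalg.norm(d),np.degrees(np.arctan2(d[1],d[0])))
M=R.from_rotvec(r.get_obs()["tool_rot"]).as_matrix();print(M[:,1],np.degrees(np.arctan2(-M[1,1],-M[0,1])))
```

```text
[539.40569694 163.60015073 132.5       ] [521.0692107  109.69732303 132.5       ] [530.23745382 136.64873688 132.5       ] 56.93629388273605 71.21289200060924
len 35.54898691463995 ang -16.983307545208838
len 36.10037827181815 ang -18.131133816457396
bridge [530.17293927 137.36972229 135.5       ]
42.55956078802518 41.03420302071896 -17.92740049924076 71.3198576779178
hood [530.76136169 135.18490081 135.5       ]
106.27994733988604 -19.3696804421413
[-0.27000199 -0.96285682 -0.00238214] 74.3355691797139
```

>>> move_arm --pt "0.7 -0.2 -1.5 -1.5" --pt "1.4 -0.4 -4 -3" --pt "1.4 -0.4 -7 -3" --pt "1.4 -0.4 -9.5 -3" --pt "1.4 -0.4 -11.5 -3" --pt "1.4 -0.4 -11.5 -3" --pt "1.4 -0.4 -11.5 -3" --hand 8.5

```text
time_s: 3.32
position: [530.3, 136.1, 187.1]
tool_rot: [-2.046, 0.336, 2.044]
contact_force: [-0.3, -0.5, 1.7]
finger_gap: 84.9
```

Run:
```python
from h import *
from scipy.spatial.transform import Rotation as R
c=r.read_camera("wrist"); cv2.imwrite("pics/w4.png",c["img"][:,:,::-1]); np.savez("w4.npz",**c)
o=r.get_obs();print(o["time_s"],o["position"],o["contact_force"],o["finger_gap"])
M=R.from_rotvec(o["tool_rot"]).as_matrix();print(M.round(4).tolist(),np.degrees(np.arctan2(-M[1,1],-M[0,1])))
print(proj(c,o["position"]))
for y in yel(c): print(y)
```

```text
3.3667 [530.96371811 136.37057924 188.82414574] [0.24820877 0.63296338 0.06252706] 84.9529874828282
[[0.0038, -0.32, -0.9474], [0.0015, -0.9474, 0.32], [-1.0, -0.0026, -0.0032]] 71.33590246479734
[316.36047682 254.09512383]
([427, 22, 17, 24, 355], [435.05, 33.63], ((435.0, 33.5), (23.0, 16.0), 90.0))
([267, 187, 15, 57, 657], [273.52, 213.84], ((273.94488525390625, 214.96096801757812), (56.060611724853516, 13.4005126953125), 88.45184326171875))
([352, 188, 15, 57, 701], [359.17, 214.83], ((358.8952941894531, 215.90847778320312), (13.856474876403809, 56.12089157104492), 2.4895529747009277))
```

View pics/w4.png

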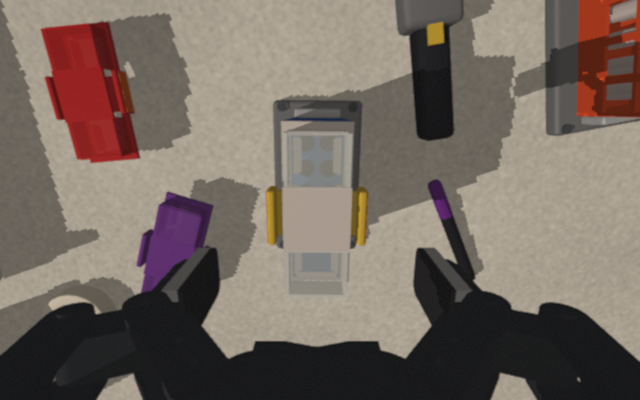

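Run:
```python
from h import *
c=dict(np.load("w4.npz"))
cr=c["img"][95:300,255:380];cv2.imwrite("pics/w4c.png",cv2.resize(cr,None,fx=2.9,fy=2.9,interpolation=cv2.INTER_CUBIC)[:,:,::-1])
a=dict(np.load("w3.npz"))
for p,q in zip([y[1] for y in yel(a)[1:]],[y[1] for y in yel(c)[1:]]): print(tri([ray(a,*p),ray(c,*q)]), onz(c,*q,128))
# bridge: w3 4 corners vs w4 estimated
```

```text
[540.0865624  162.20827756 128.65954408] [540.02259157 162.49412135 128.        ]
[521.23780265 110.46342353 126.68014116] [521.6879032  110.38441402 128.        ]
```

View pics/w4c.png

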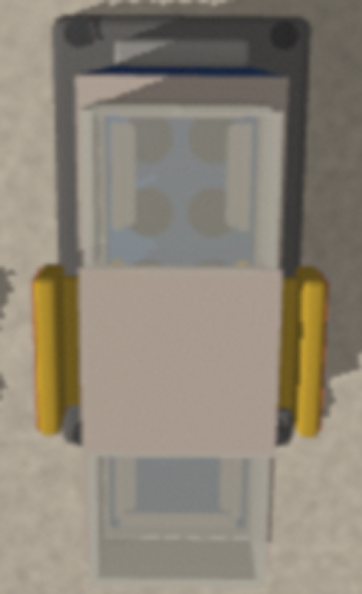

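Run:
```python
from h import *
a=dict(np.load("w3.npz"));c=dict(np.load("w4.npz"));b=dict(np.load("w1.npz"))
P=lambda x,y:(270+x/4-.5, 80+y/4-.5)
Q=lambda x,y:(255+x/2.9-.5, 95+y/2.9-.5)
A=[P(105,252),P(279,262),P(270,438),P(100,430),P(103,550),P(262,558)]
C=[Q(80,269),Q(278,268),Q(279,455),Q(82,457),Q(93,580),Q(257,580)]
w=np.array([tri([ray(a,*p),ray(c,*q)]) for p,q in zip(A,C)]);print(w.round(1)); print(w[:4].mean(0))
w=np.array([onz(c,*q,135.5) for q in C]);print(w.round(1),w[:4].mean(0))
```

```text
[[557.1 149.5 139.3]
 [544.3 111.2 140.2]
 [504.  123.5 138.4]
 [517.2 163.2 138.9]
 [487.9 171.3 138.3]
 [475.4 135.2 137.7]]
[530.64311336 136.84214378 139.18500426]
[[556.1 149.8 135.5]
 [543.1 110.5 135.5]
 [502.5 122.8 135.5]
 [516.  164.2 135.5]
 [486.5 172.4 135.5]
 [474.5 136.7 135.5]] [529.42128989 136.84082467 135.5       ]
```

Triangulated, the cover's top is at z≈139, about 3 mm above nominal. Its centre is (530.6,136.8), and the tool is already centred to within 0.5 mm, so I'm descending.

>>> move_arm --pt "0 0.05 -2 0" --pt "0 0.05 -4.5 0" --pt "0 0.05 -6.5 0" --pt "0 0.05 -8 0" --pt "0 0.05 -8.7 0" --pt "0 0.05 -8.7 0" --pt "0 0.05 -8.7 0" --pt "0 0.05 -8.7 0" --hand 7.0

```text
time_s: 4.03
position: [532.0, 137.3, 104.1]
tool_rot: [-2.05, 0.332, 2.037]
contact_force: [-0.2, 0.4, 0.2]
finger_gap: 70.2
```

Run:
```python
from h import *
c=r.read_camera("wrist"); cv2.imwrite("pics/w5.png",c["img"][:,:,::-1]); np.savez("w5.npz",**c)
o=r.get_obs();print(o["time_s"],o["position"],o["contact_force"],o["finger_gap"])
for y in yel(c): print(y)
```

```text
4.0833 [531.8813422  137.28027043 103.84880859] [-0.55753727  0.05084881  0.42338416] 70.04199410483048
([475, 0, 25, 22, 508], [486.55, 9.7], ((487.0, 10.5), (21.0, 24.0), 90.0))
([238, 235, 26, 96, 1901], [250.32, 279.58], ((250.55096435546875, 282.4560241699219), (95.02037048339844, 24.323974609375), 89.01223754882812))
([378, 236, 27, 96, 1899], [391.1, 281.06], ((391.0245056152344, 283.47772216796875), (23.911245346069336, 95.12991333007812), 2.683774948120117))
```

View pics/w5.png

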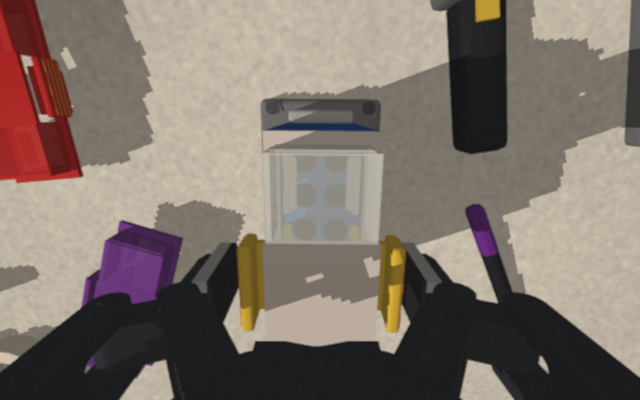

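>>> move_arm --pt "-0.05 -0.06 -0.1 0" --pt "-0.1 -0.12 -0.1 0" --pt "-0.1 -0.12 -0.1 0" --pt "-0.1 -0.12 -0.1 0" --pt "-0.1 -0.12 -0.1 0" --hand 6.6

```text
time_s: 4.5
position: [530.9, 136.1, 103.0]
tool_rot: [-2.05, 0.332, 2.037]
contact_force: [1.0, 0.1, 1.2]
finger_gap: 66.1
```

```bash
cat > st.py <<'E'
from h import *
import sys
from scipy.spatial.transform import Rotation as R
c=r.read_camera("wrist")
o=r.get_obs();M=R.from_rotvec(o["tool_rot"]).as_matrix()
print(o["time_s"],o["position"].round(2),"F",o["contact_force"].round(1),"T",o["wrist_torque"].round(2),"gap",round(o["finger_gap"],2),"yaw",np.degrees(np.arctan2(-M[1,1],-M[0,1])).round(2),"tilt",M[2,1:].round(4))
if len(sys.argv)>1:
    n=sys.argv[1];np.savez(n+".npz",**c);cv2.imwrite(f"pics/{n}.png",c["img"][:,:,::-1])
    if len(sys.argv)>2:
        x,y,w,h=map(int,sys.argv[2].split(","));f=min(800/w,600/h)
        cv2.imwrite(f"pics/{n}c.png",cv2.resize(c["img"][y:y+h,x:x+w],None,fx=f,fy=f,interpolation=cv2.INTER_CUBIC)[:,:,::-1])
E
python3 st.py w6 200,220,240,180
```

```text
4.55 [530.89 136.07 102.89] F [-0.3  0.3  0.4] T [0.03 0.04 0.01] gap 65.84 yaw 71.34 tilt [-0.0046 -0.0054]
```

View pics/w6c.png

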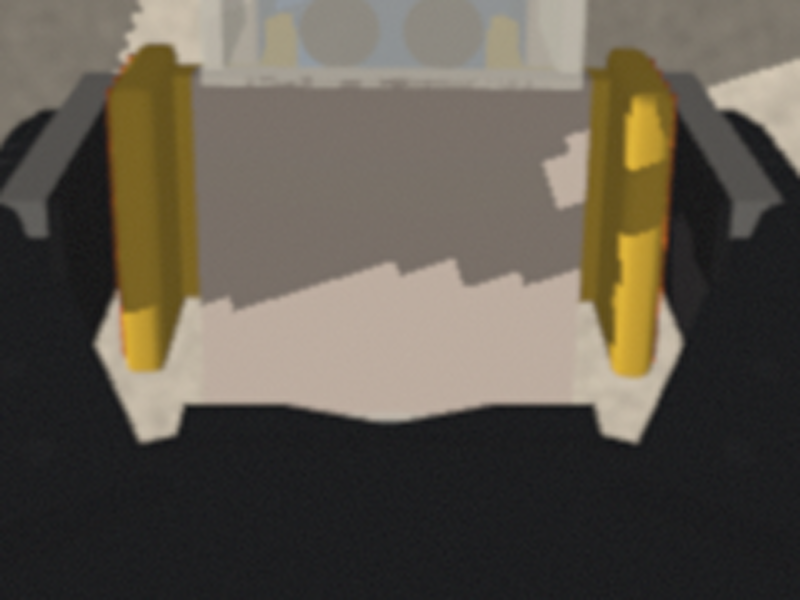

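Fingers and pads are centred to about 0.4 mm. I'll close gently in steps, rising slightly to offset the finger swing.

>>> move_arm --pt "0 -0.03 0 0" --pt "0 -0.03 0 0" --pt "0 -0.03 0.02 0" --hand 6.2

```text
time_s: 4.8
position: [530.9, 136.0, 103.0]
tool_rot: [-2.05, 0.331, 2.037]
contact_force: [0.2, 1.7, -1.6]
finger_gap: 61.9
```

>>> move_arm --pt "0 0 0.02 0" --pt "0 0 0.04 0" --pt "0 0 0.04 0" --hand 5.95

```text
time_s: 5.05
position: [530.9, 135.9, 103.3]
tool_rot: [-2.05, 0.332, 2.037]
contact_force: [0.4, 0.3, 0.0]
finger_gap: 59.7
```

```bash
python3 st.py w7 200,220,240,180
```

```text
5.1 [530.91 135.95 103.31] F [ 1.  -0.2 -0.1] T [ 0.14 -0.15 -0.01] gap 59.54 yaw 71.34 tilt [-0.0049 -0.0053]
```

View pics/w7c.png

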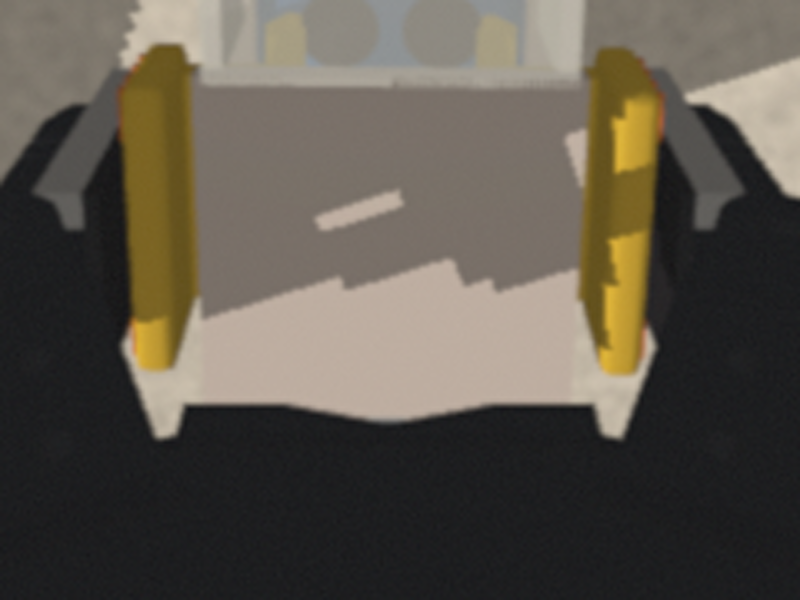

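Both tabs are moving in evenly and the force is about 0, so I'll continue.

>>> move_arm --pt "0 0 0.03 0" --pt "0 0 0.05 0" --pt "0 0 0.05 0" --hand 5.7

```text
time_s: 5.35
position: [531.0, 135.9, 104.3]
tool_rot: [-2.05, 0.331, 2.037]
contact_force: [-1.3, 0.0, 3.1]
finger_gap: 57.0
```

>>> move_arm --pt "0 0 0.03 0" --pt "0 0 0.06 0" --pt "0 0 0.06 0" --pt "0 0 0.06 0" --hand 5.35

```text
time_s: 5.68
position: [531.1, 136.0, 104.9]
tool_rot: [-2.05, 0.331, 2.037]
contact_force: [-1.1, -0.3, 2.6]
finger_gap: 53.7
```

```bash
python3 st.py w8 200,220,240,180
```

```text
5.7333 [531.04 135.96 104.9 ] F [-1.3  1.3  2.3] T [ 0.16  0.42 -0.02] gap 54.0 yaw 71.35 tilt [-0.0051 -0.0058]
```

View pics/w8c.png

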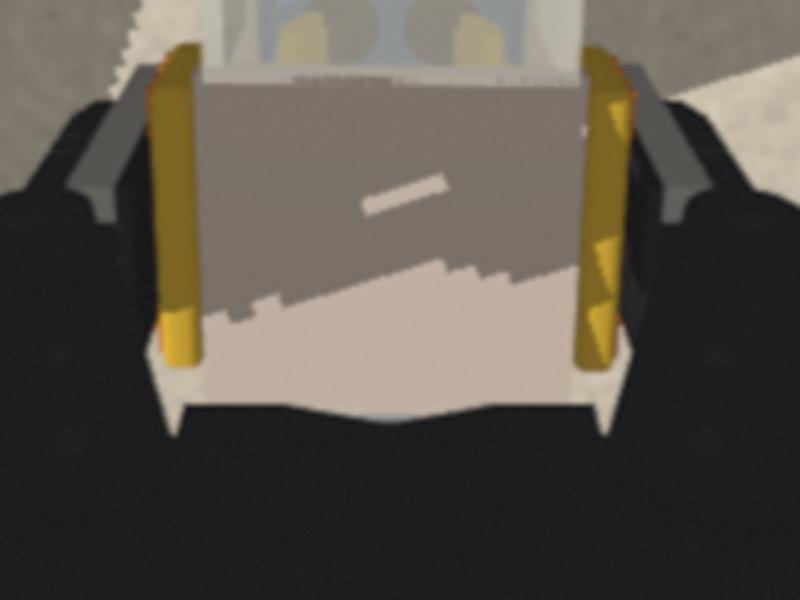

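>>> move_arm --pt "0 0 0.1 0" --pt "0 0 0.2 0" --pt "0 0 0.3 0" --pt "0 0 0.4 0" --pt "0 0 0.4 0"

```text
time_s: 6.15
position: [530.9, 135.9, 108.7]
tool_rot: [-2.05, 0.332, 2.037]
contact_force: [0.4, -0.3, -0.8]
finger_gap: 53.3
```

```bash
python3 st.py w9 200,220,240,180
```

```text
6.2 [530.95 135.89 108.67] F [ 0.3 -0.5 -1.3] T [ 0.03 -0.01 -0.05] gap 53.29 yaw 71.34 tilt [-0.0049 -0.0055]
```

View pics/w9.png

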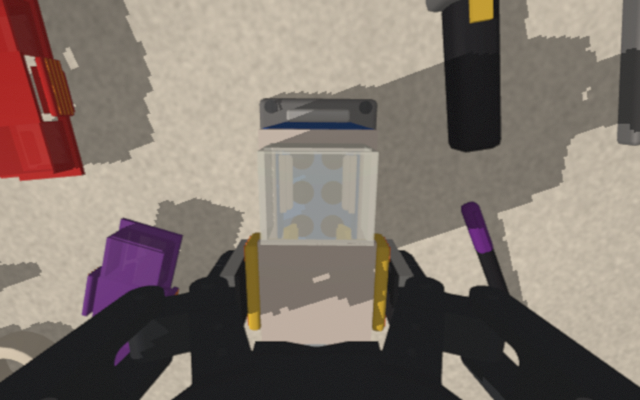

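The force is −1.3 N, so the tool is carrying the cover's weight and the cover is free. I'll tighten the grip and lift straight up.

>>> move_arm --pt "0 0 0.05 0" --pt "0 0 0.1 0" --pt "0 0 0.2 0" --pt "0 0 0.4 0" --pt "0 0 0.8 0" --pt "0 0 1.3 0" --pt "0 0 2 0" --pt "0 0 3 0" --pt "0 0 4 0" --pt "0 0 5.5 0" --pt "0 0 7 0" --pt "0 0 7 0" --hand 5.0

```text
time_s: 7.2
position: [532.5, 136.2, 183.5]
tool_rot: [-2.055, 0.328, 2.03]
contact_force: [0.2, 0.3, -0.3]
finger_gap: 50.7
```

```bash
python3 st.py w10
```

```text
7.25 [531.91 136.31 181.33] F [ 0.1  1.  -1.5] T [-0.09  0.06 -0.06] gap 50.84 yaw 71.35 tilt [-0.0081 -0.0085]
```

View pics/w10.png

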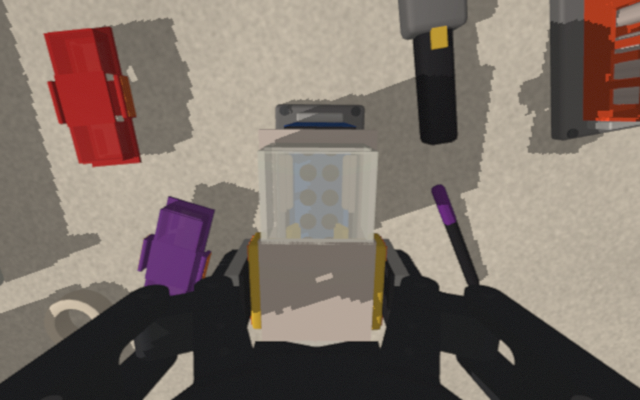

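The cover is held and level. I'll carry it up and over to where the wrist camera sees the orange carrier.

>>> move_arm --pt "-0.2 -0.7 0.5 0" --pt "-0.6 -2.5 2 1" --pt "-1.2 -5 4 2.5" --pt "-2 -8 6 4" --pt "-3 -11 7.5 6" --pt "-4 -14 8 8" --pt "-4.8 -17 8 10" --pt "-5.5 -20 8 10" --pt "-6 -23 8 10" --pt "-6.4 -25 8 10" --pt "-6.5 -26 8 10" --pt "-6.5 -26 8 10"

```text
time_s: 8.25
position: [466.2, -125.5, 261.0]
tool_rot: [-2.147, 0.157, 2.129]
contact_force: [0.0, 0.6, -1.0]
finger_gap: 50.7
```

>>> move_arm --pt "0 0 0 0" --pt "0 0 0 0"

```text
time_s: 8.42
position: [466.2, -125.1, 260.6]
tool_rot: [-2.146, 0.157, 2.13]
contact_force: [-0.0, 0.4, -1.0]
finger_gap: 51.2
```

```bash
python3 st.py w11
```

```text
8.4667 [ 466.27 -124.84  260.63] F [-0.1  0.6 -1.6] T [0.01 0.   0.01] gap 51.3 yaw 81.23 tilt [-0.0078 -0.0073]
```

View pics/w11.png

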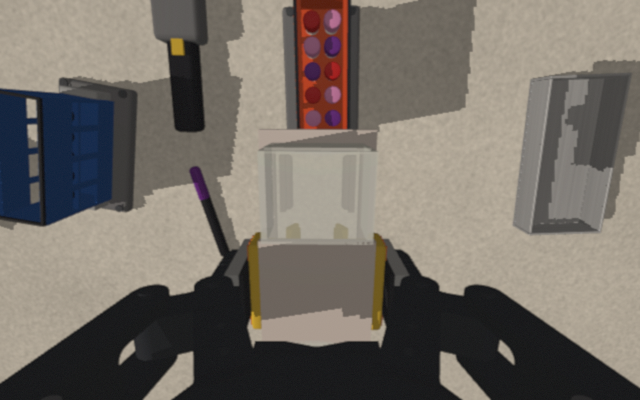

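>>> move_arm --pt "-1 0.2 0.5 0" --pt "-3 0.5 1.5 0" --pt "-4.5 0.7 2 0" --pt "-4.5 0.7 2 0" --pt "-4.5 0.7 2 0" --pt "-4.5 0.7 2 0"

```text
time_s: 8.97
position: [421.6, -117.1, 280.2]
tool_rot: [-2.147, 0.154, 2.131]
contact_force: [-0.1, -0.5, -1.2]
finger_gap: 50.7
```

```bash
python3 st.py w12 265,0,110,140
```

```text
9.0167 [ 421.59 -117.31  279.93] F [-0.  -0.2 -0.8] T [-0.02  0.02  0.02] gap 50.51 yaw 81.28 tilt [-0.0078 -0.0062]
```

View pics/w12c.png

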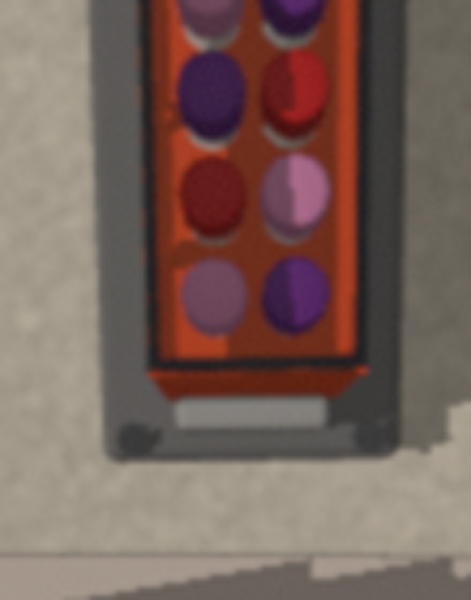

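Only the near half of the orange carrier is visible: the near corners of its black seal are at crop (152,362) and (365,362). I'll go higher to get it all in.

>>> move_arm --pt "0.5 -0.1 1 0" --pt "1.5 -0.3 4 0" --pt "2.5 -0.4 7 0" --pt "2.5 -0.4 8 0" --pt "2.5 -0.4 8 0" --pt "2.5 -0.4 8 0" --pt "2.5 -0.4 8 0"

```text
time_s: 9.6
position: [446.5, -120.9, 358.0]
tool_rot: [-2.143, 0.154, 2.135]
contact_force: [-0.2, -0.0, -2.6]
finger_gap: 50.7
```

```bash
python3 st.py w13 265,0,110,140
```

```text
9.65 [ 446.31 -121.03  358.1 ] F [-0.3 -0.  -2.1] T [-0.04 -0.   -0.04] gap 50.87 yaw 81.31 tilt [-0.0077 -0.0035]
```

View pics/w13c.png

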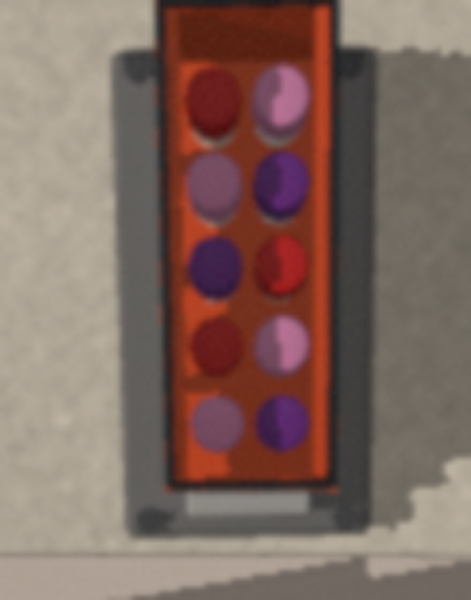

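Run:
```python
from h import *
a=dict(np.load("w12.npz"));c=dict(np.load("w13.npz"))
f=600/140
P=lambda x,y:(265+x/f+.5/f-.5, y/f+.5/f-.5)
A=[P(154,362),P(363,362)]; C=[P(160,3),P(336,3),P(332,486),P(172,486)]
print(tri([ray(a,*A[0]),ray(c,*C[3])]),tri([ray(a,*A[1]),ray(c,*C[2])]))
for z in (113.5,116.5,119.5):
    w=np.array([onz(c,*p,z) for p in C]); d=(w[0]+w[1]-w[2]-w[3])/2;e=(w[0]+w[3]-w[1]-w[2])/2
    print(z,w.mean(0).round(2),"L",np.linalg.norm(d).round(1),np.degrees(np.arctan2(d[1],d[0])).round(2),"W",np.linalg.norm(e).round(1),np.degrees(np.arctan2(e[1],e[0])).round(2))
    w=np.array([onz(a,*p,z) for p in A]);e=w[0]-w[1];print("  near",w.mean(0).round(2),np.linalg.norm(e).round(1),np.degrees(np.arctan2(e[1],e[0])).round(2))
# top cam check
c=r.read_camera("top");im=c["img"];cr=im[190:250,340:400];cv2.imwrite("pics/to.png",cv2.resize(cr,None,fx=10,fy=10,interpolation=cv2.INTER_CUBIC)[:,:,::-1])
np.savez("top1.npz",**c)
c=r.read_camera("side");np.savez("side1.npz",**c);cr=c["img"][150:220,295:375];cv2.imwrite("pics/so.png",cv2.resize(cr,None,fx=8,fy=8,interpolation=cv2.INTER_CUBIC)[:,:,::-1])
```

```text
[ 511.22301473 -115.35882328  123.56341258] [ 504.83942829 -156.73823262  123.89445322]
113.5 [ 564.9  -144.07  113.5 ] L 114.9 -7.92 W 43.0 81.2
  near [ 508.78 -136.39  113.5 ] 43.6 81.23
116.5 [ 564.48 -143.97  116.5 ] L 114.0 -7.92 W 42.6 81.2
  near [ 508.55 -136.31  116.5 ] 43.2 81.23
119.5 [ 564.06 -143.87  119.5 ] L 113.1 -7.92 W 42.3 81.2
  near [ 508.32 -136.22  119.5 ] 42.8 81.23
```

View pics/so.png

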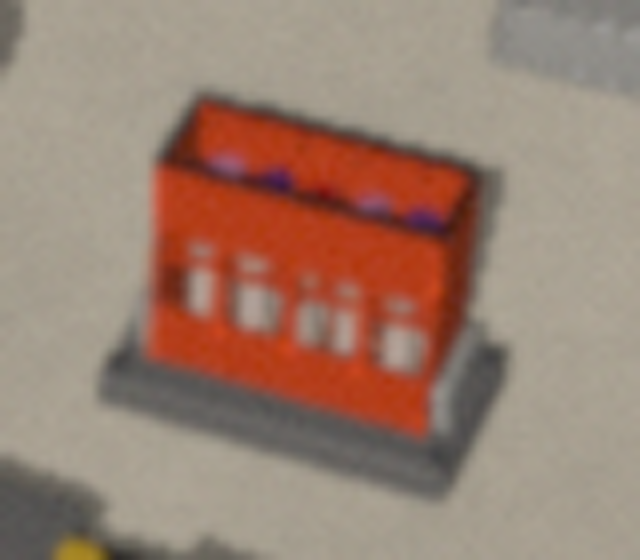

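Run:
```python
from h import *
c=dict(np.load("w13.npz"));im=c["img"][120:350,240:400]
cv2.imwrite("pics/w13d.png",cv2.resize(im,None,fx=2.6,fy=2.6,interpolation=cv2.INTER_CUBIC)[:,:,::-1])
```

```text
(no output)
```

View pics/w13d.png

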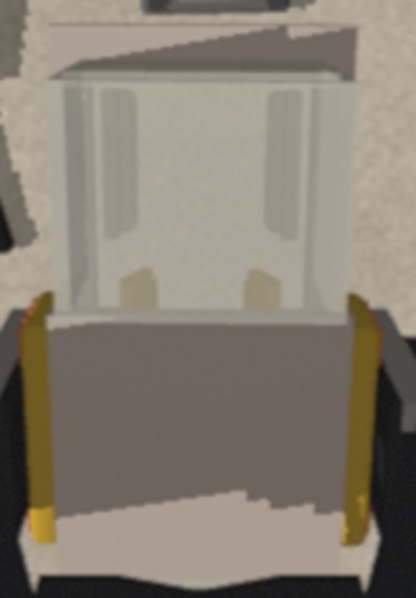

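The carrier is turned about 0.7° anticlockwise from the cover, with its centre near (565,−144). I'll move over it and hover about 40 mm above, then check alignment.

>>> move_arm --pt "1 -0.2 -0.5 0" --pt "3 -0.6 -2 0.2" --pt "5.5 -1.1 -4.5 0.5" --pt "8 -1.6 -7.5 0.7" --pt "10 -2 -10.5 0.7" --pt "11.3 -2.3 -13.5 0.7" --pt "11.9 -2.4 -16.5 0.7" --pt "11.9 -2.4 -19 0.7" --pt "11.9 -2.4 -20.5 0.7" --pt "11.9 -2.4 -21 0.7" --pt "11.9 -2.4 -21 0.7" --pt "11.9 -2.4 -21 0.7"

```text
time_s: 10.75
position: [565.6, -145.5, 149.4]
tool_rot: [-2.152, 0.143, 2.14]
contact_force: [0.0, 0.5, -0.0]
finger_gap: 50.8
```

```bash
python3 st.py w14 220,40,200,150
```

```text
10.8 [ 565.9  -145.47  150.31] F [ 0.6  0.2 -1. ] T [0.02 0.04 0.03] gap 50.54 yaw 82.0 tilt [-0.0074 -0.0068]
```

View pics/w14c.png

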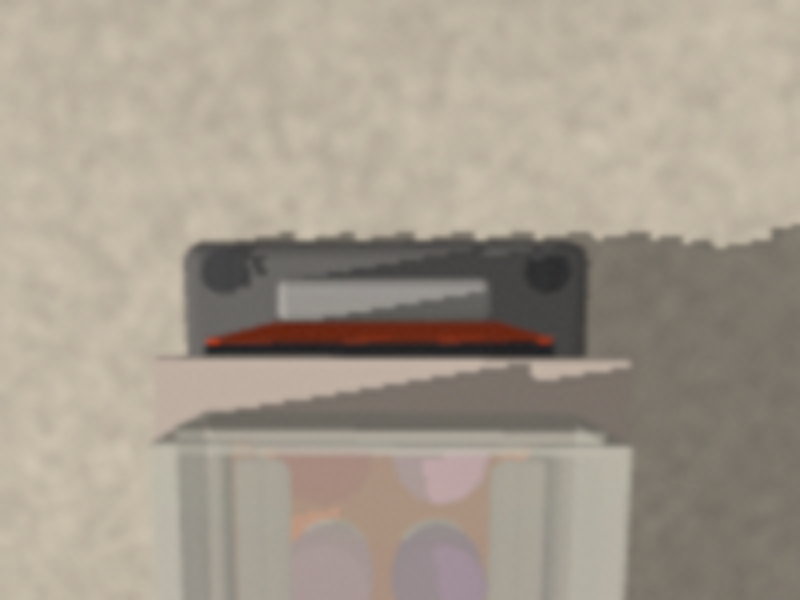

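```bash
cat > al.py <<'E'
from h import *
def ana(c,Q,cov,car,zc,zr):
    a=[onz(c,*Q(*p),zc) for p in cov]; b=[onz(c,*Q(*p),zr) for p in car]
    for n,w in (("cover",a),("carrier",b)):
        e=w[0]-w[1];print(n,((w[0]+w[1])/2).round(2),np.linalg.norm(e).round(1),np.degrees(np.arctan2(e[1],e[0])).round(2))
    d=(b[0]+b[1]-a[0]-a[1])/2; th=np.radians(82); print("need move world",d.round(2)," fwd",(d@[np.sin(th),-np.cos(th),0]).round(2),"lat(+y)",(d@[np.cos(th),np.sin(th),0]).round(2))
E
python3 - <<'E'
from al import *
c=dict(np.load("w14.npz"));Q=lambda x,y:(220+(x+.5)/4-.5,40+(y+.5)/4-.5)
for zc in (162,165):
  for zr in (111.5,114.5): ana(c,Q,[(155,357),(632,360)],[(206,347),(555,347)],zc,zr)
# dock front top edge z=10
ana(c,Q,[(153,446),(632,448)],[(186,330),(588,330)],187,8)
E
```

```text
cover [ 623.08 -153.71  162.  ] 46.3 81.63
carrier [ 622.37 -151.75  111.5 ] 47.0 81.98
need move world [ -0.71   1.96 -50.5 ]  fwd -0.97 lat(+y) 1.84
cover [ 623.08 -153.71  162.  ] 46.3 81.63
carrier [ 622.48 -151.81  114.5 ] 46.2 81.98
need move world [ -0.59   1.91 -47.5 ]  fwd -0.85 lat(+y) 1.81
cover [ 623.22 -153.74  165.  ] 45.2 81.63
carrier [ 622.37 -151.75  111.5 ] 47.0 81.98
need move world [ -0.85   1.99 -53.5 ]  fwd -1.12 lat(+y) 1.85
cover [ 623.22 -153.74  165.  ] 45.2 81.63
carrier [ 622.48 -151.81  114.5 ] 46.2 81.98
need move world [ -0.74   1.94 -50.5 ]  fwd -1.0 lat(+y) 1.81
cover [ 617.46 -152.9   187.  ] 38.2 81.77
carrier [ 621.63 -151.81    8.  ] 84.9 81.97
need move world [   4.17    1.09 -179.  ]  fwd 3.98 lat(+y) 1.66
```

>>> move_arm --pt "0 0.08 -0.5 0" --pt "0 0.16 -1.5 0" --pt "0 0.16 -2.3 0" --pt "0 0.16 -2.5 0" --pt "0 0.16 -2.5 0" --pt "0 0.16 -2.5 0"

```text
time_s: 11.3
position: [565.8, -143.9, 125.1]
tool_rot: [-2.153, 0.143, 2.139]
contact_force: [0.1, -0.2, -1.2]
finger_gap: 51.1
```

```bash
python3 st.py w15 220,60,200,150
```

```text
11.35 [ 566.03 -143.94  125.53] F [ 0.1  1.3 -1.2] T [0.02 0.01 0.04] gap 50.74 yaw 82.01 tilt [-0.0071 -0.0071]
```

View pics/w15c.png

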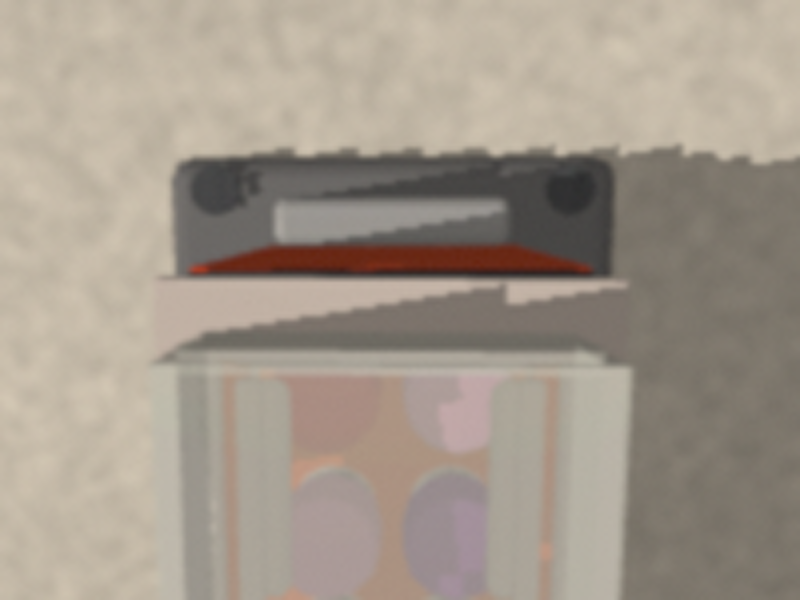

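Run:
```python
from al import *
c=dict(np.load("w15.npz"));Q=lambda x,y:(220+(x+.5)/4-.5,60+(y+.5)/4-.5)
for zc in (136,138):
  for zr in (108.5,110,112): ana(c,Q,[(154,277),(631,279)],[(190,272),(597,272)],zc,zr)
ana(c,Q,[(153,366),(632,368)],[(175,230),(612,230)],162,9)
```

```text
cover [ 623.28 -152.04  136.  ] 46.9 81.75
carrier [ 622.66 -152.    108.5 ] 48.4 81.99
need move world [ -0.62   0.04 -27.5 ]  fwd -0.62 lat(+y) -0.05
cover [ 623.28 -152.04  136.  ] 46.9 81.75
carrier [ 622.72 -152.01  110.  ] 47.9 81.99
need move world [ -0.56   0.03 -26.  ]  fwd -0.55 lat(+y) -0.05
cover [ 623.28 -152.04  136.  ] 46.9 81.75
carrier [ 622.81 -152.03  112.  ] 47.3 81.99
need move world [-4.7e-01  1.0e-02 -2.4e+01]  fwd -0.47 lat(+y) -0.05
cover [ 623.37 -152.06  138.  ] 46.2 81.75
carrier [ 622.66 -152.    108.5 ] 48.4 81.99
need move world [ -0.71   0.06 -29.5 ]  fwd -0.72 lat(+y) -0.04
cover [ 623.37 -152.06  138.  ] 46.2 81.75
carrier [ 622.72 -152.01  110.  ] 47.9 81.99
need move world [ -0.65   0.05 -28.  ]  fwd -0.65 lat(+y) -0.05
cover [ 623.37 -152.06  138.  ] 46.2 81.75
carrier [ 622.81 -152.03  112.  ] 47.3 81.99
need move world [ -0.56   0.03 -26.  ]  fwd -0.56 lat(+y) -0.05
cover [ 617.57 -151.31  162.  ] 38.4 81.78
carrier [ 626.2  -152.29    9.  ] 83.8 81.97
need move world [   8.63   -0.98 -153.  ]  fwd 8.68 lat(+y) 0.23
```

>>> move_arm --pt "-0.03 0 -0.4 0.2" --pt "-0.04 0 -0.8 0.2" --pt "-0.04 0 -1.1 0.2" --pt "-0.04 0 -1.2 0.2" --pt "-0.04 0 -1.2 0.2"

```text
time_s: 11.77
position: [565.4, -143.9, 112.9]
tool_rot: [-2.155, 0.139, 2.141]
contact_force: [-0.2, 0.7, -1.1]
finger_gap: 50.8
```

```bash
python3 st.py w16 220,80,200,150
```

```text
11.8167 [ 565.53 -143.98  113.3 ] F [-0.3  0.5 -1.8] T [-0.05  0.04  0.03] gap 50.94 yaw 82.2 tilt [-0.007  -0.0066]
```

View pics/w16c.png

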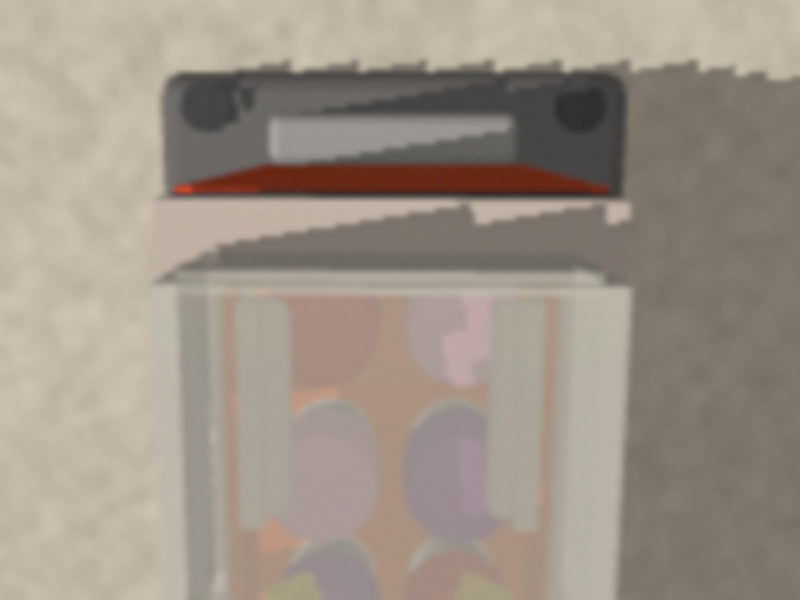

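Aligned to within 0.3 mm. I'll lower it in small steps and watch the force.

>>> move_arm --pt "0 -0.02 -0.2 0" --pt "0 -0.02 -0.3 0" --pt "0 -0.02 -0.4 0" --pt "0 -0.02 -0.4 0"

```text
time_s: 12.15
position: [565.4, -144.1, 109.0]
tool_rot: [-2.155, 0.139, 2.141]
contact_force: [0.2, -1.1, -1.3]
finger_gap: 51.2
```

>>> move_arm --pt "0 0 -0.1 0" --pt "0 0 -0.2 0" --pt "0 0 -0.2 0"

```text
time_s: 12.4
position: [565.5, -144.2, 107.3]
tool_rot: [-2.156, 0.139, 2.14]
contact_force: [-1.2, -0.3, 0.8]
finger_gap: 51.1
```

```bash
python3 st.py w17 220,90,200,150
```

```text
12.45 [ 565.53 -144.15  107.43] F [-0.3 -0.1  1.4] T [ 0.1   0.25 -0.02] gap 50.59 yaw 82.21 tilt [-0.0069 -0.0067]
```

View pics/w17c.png

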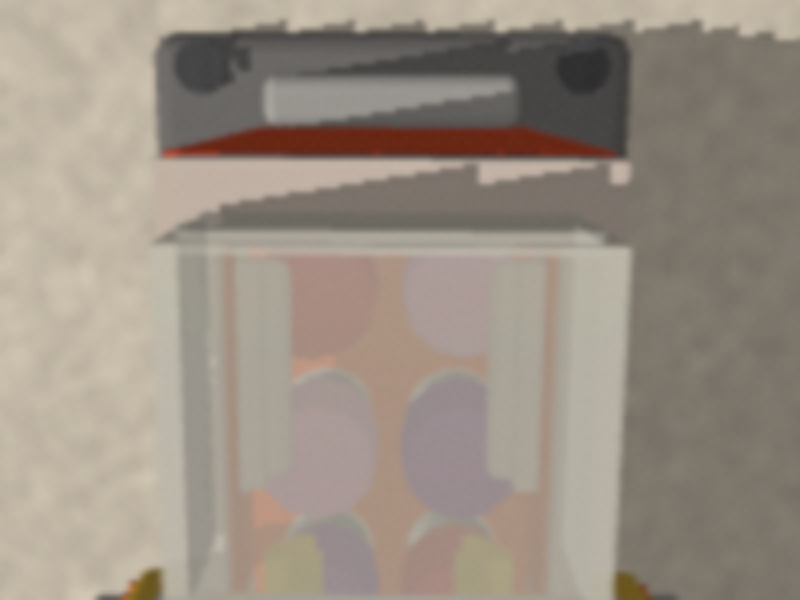

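>>> move_arm --pt "0 0 -0.05 0" --pt "0 0 -0.05 0" --pt "0 0 -0.05 0"

```text
time_s: 12.7
position: [565.6, -144.2, 107.2]
tool_rot: [-2.156, 0.139, 2.14]
contact_force: [-2.0, 0.6, 1.1]
finger_gap: 51.2
```

```bash
python3 st.py
python3 - <<'E'
from h import *
for n,s in (("side",(290,130,110,90)),("top",(335,185,70,65))):
    c=r.read_camera(n);x,y,w,h=s;f=min(800/w,600/h)
    cv2.imwrite(f"pics/{n}18.png",cv2.resize(c["img"][y:y+h,x:x+w],None,fx=f,fy=f,interpolation=cv2.INTER_CUBIC)[:,:,::-1])
E
```

```text
12.75 [ 565.59 -144.21  107.18] F [-0.8  0.2  0.8] T [ 0.13  0.29 -0.03] gap 50.71 yaw 82.21 tilt [-0.0068 -0.007 ]
```

View pics/side18.png

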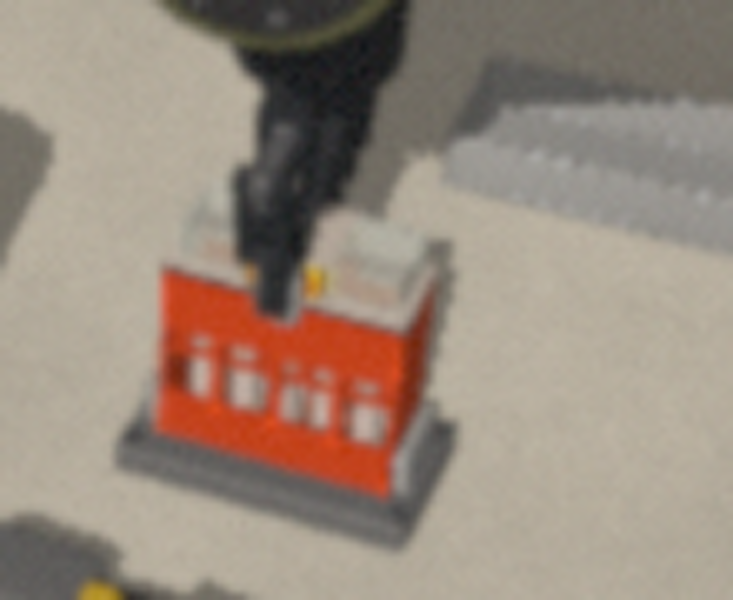

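The contact force has come on and the flange is sitting on the seal. I'll settle it slightly further, then open gently.

>>> move_arm --pt "0 0 -0.08 0" --pt "0 0 -0.08 0" --pt "0 0 -0.08 0" --pt "0 0 -0.08 0"

```text
time_s: 13.18
position: [565.7, -144.2, 106.6]
tool_rot: [-2.156, 0.139, 2.14]
contact_force: [-1.2, 0.8, 3.1]
finger_gap: 51.0
```

```bash
python3 st.py
```

```text
13.2333 [ 565.64 -144.22  106.55] F [-2.4  1.   2.1] T [0.21 0.64 0.02] gap 51.18 yaw 82.21 tilt [-0.0068 -0.0073]
```

>>> move_arm --pt "-0.05 0 0 0" --pt "-0.05 0 0 0" --pt "-0.05 0 0 0"

```text
time_s: 13.48
position: [565.6, -144.2, 106.8]
tool_rot: [-2.158, 0.139, 2.138]
contact_force: [1.5, 1.2, 2.0]
finger_gap: 50.4
```

```bash
python3 st.py w19 200,80,240,180
```

```text
13.5333 [ 565.58 -144.23  106.78] F [1.3 0.9 1.9] T [ 0.05 -0.37  0.  ] gap 50.56 yaw 82.22 tilt [-0.0069 -0.0084]
```

View pics/w19c.png

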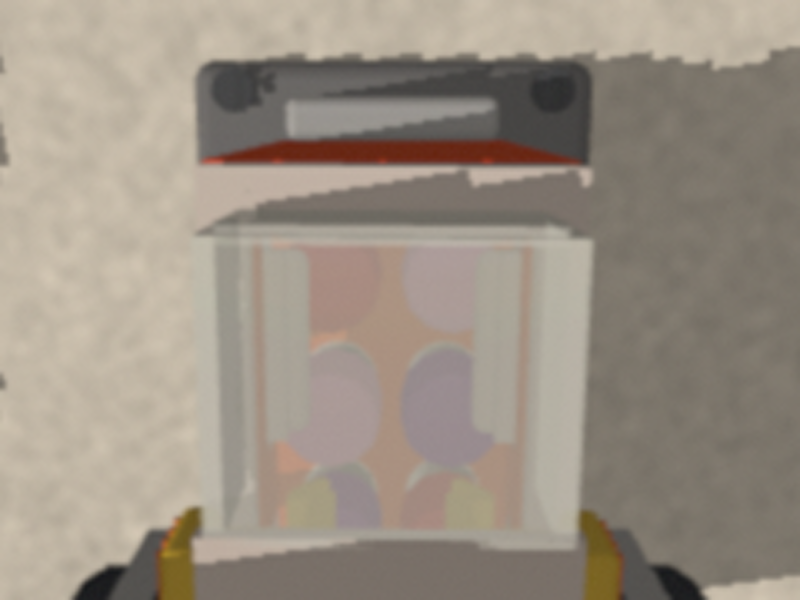

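The x force flips sign with a tiny shift, so the ribs are engaged in the mouth and the cover is seated. I'll release gently.

>>> move_arm --pt "0.02 0 0 0" --pt "0.02 0 -0.03 0" --pt "0.02 0 -0.06 0" --hand 5.5

```text
time_s: 13.78
position: [565.6, -144.3, 105.9]
tool_rot: [-2.157, 0.139, 2.139]
contact_force: [-0.6, 1.0, 1.7]
finger_gap: 54.8
```

>>> move_arm --pt "0 0 -0.05 0" --pt "0 0 -0.1 0" --pt "0 0 -0.12 0" --hand 6.1

```text
time_s: 14.03
position: [565.3, -144.2, 104.1]
tool_rot: [-2.156, 0.139, 2.14]
contact_force: [-0.2, -0.9, 0.3]
finger_gap: 60.9
```

>>> move_arm --pt "0 0 0 0" --pt "0 0 0 0" --pt "0 0 0 0" --pt "0 0 0 0" --hand 7.2

```text
time_s: 14.37
position: [565.3, -144.2, 104.1]
tool_rot: [-2.156, 0.139, 2.14]
contact_force: [0.1, 0.3, -0.1]
finger_gap: 71.9
```

```bash
python3 st.py w20 200,120,240,180
```

```text
14.4167 [ 565.29 -144.23  104.12] F [ 1.2 -0.7 -0.7] T [-0.03  0.05 -0.04] gap 72.03 yaw 82.21 tilt [-0.0068 -0.0068]
```

View pics/w20c.png

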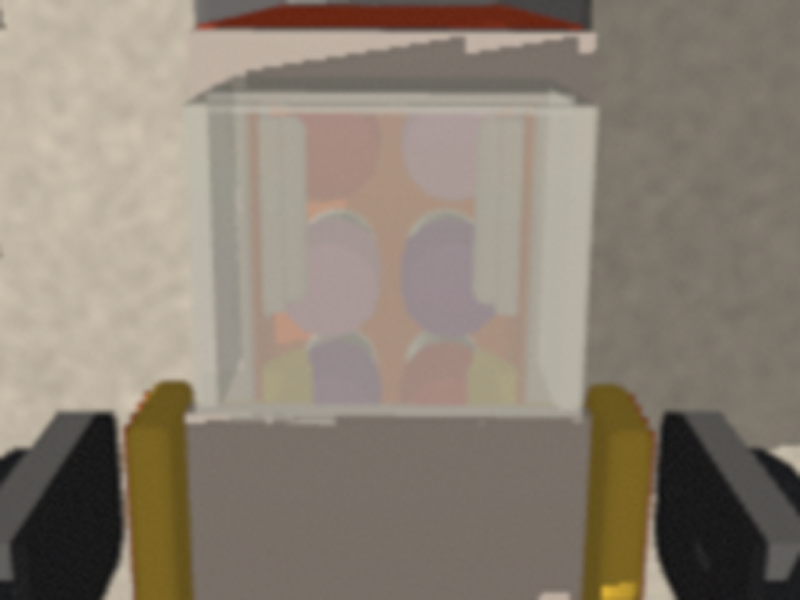

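Released. The tabs sit at mid-travel, leaning on the lip as expected. I'll rise, shut the fingers and then press.

>>> move_arm --pt "0 0 0.3 0" --pt "0 0 1 0" --pt "0 0 2 0" --pt "0 0 3.5 0" --pt "0 0 5 0" --pt "0 0 6.5 0" --pt "0 0 8 0" --pt "0 0 8 0"

```text
time_s: 15.08
position: [566.8, -144.8, 189.4]
tool_rot: [-2.164, 0.14, 2.133]
contact_force: [0.1, -0.6, 0.9]
finger_gap: 72.1
```

>>> move_arm --pt "0 0 0 0" --pt "0 0 0 0" --pt "0 0 0 0" --pt "0 0 0 0" --pt "0 0 0 0" --pt "0 0 0 0" --pt "0 0 0 0" --pt "0 0 0 0" --hand 0

```text
time_s: 15.75
position: [566.7, -144.8, 189.2]
tool_rot: [-2.163, 0.14, 2.134]
contact_force: [-0.3, -0.2, -0.1]
finger_gap: 0.3
```

```bash
python3 st.py w21 220,100,200,150
```

```text
15.8 [ 566.78 -144.77  189.22] F [ 0.7  0.1 -0.9] T [-0.03  0.06  0.02] gap -0.19 yaw 82.21 tilt [-0.0064 -0.0136]
```

View pics/w21.png

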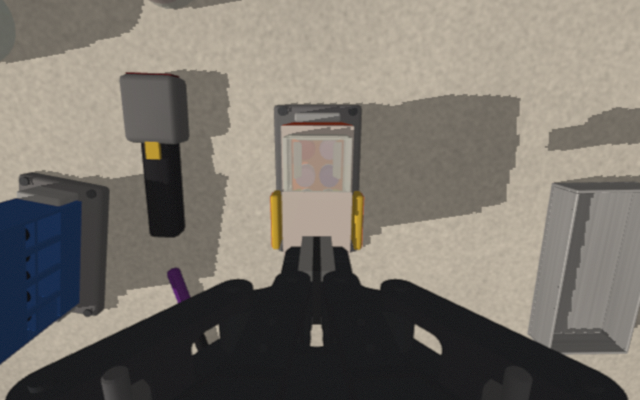

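>>> move_arm --pt "-0.1 0.03 -0.7 0" --pt "-0.19 0.06 -1.8 0" --pt "-0.19 0.06 -2.8 0" --pt "-0.19 0.06 -3.6 0" --pt "-0.19 0.06 -4.2 0" --pt "-0.19 0.06 -4.3 0" --pt "-0.19 0.06 -4.3 0"

```text
time_s: 16.38
position: [564.6, -144.2, 145.5]
tool_rot: [-2.162, 0.141, 2.135]
contact_force: [0.5, -0.4, 0.7]
finger_gap: -0.4
```

```bash
python3 st.py w22 220,100,200,150
```

```text
16.4333 [ 564.9  -144.27  146.29] F [-0.7 -0.1  0.4] T [-0.03  0.01 -0.01] gap -0.09 yaw 82.22 tilt [-0.0061 -0.0136]
```

View pics/w22.png

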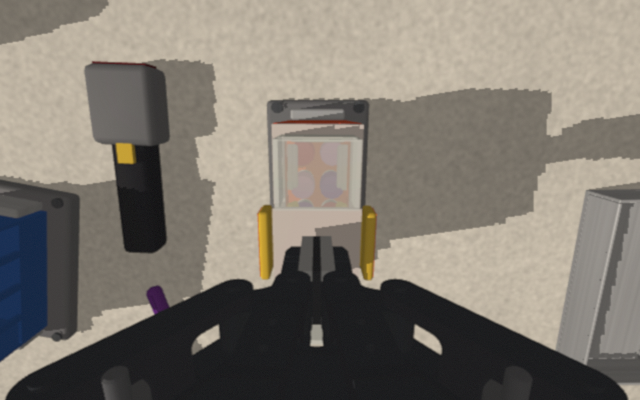

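The tabs (258–376) and fingertips (about 317) share a midline. I'll press in small steps.

>>> move_arm --pt "0 0 -0.15 0" --pt "0 0 -0.3 0" --pt "0 0 -0.4 0" --pt "0 0 -0.4 0"

```text
time_s: 16.77
position: [565.0, -144.3, 142.3]
tool_rot: [-2.164, 0.141, 2.133]
contact_force: [0.8, 0.6, -0.6]
finger_gap: -0.4
```

>>> move_arm --pt "0 0 -0.05 0" --pt "0 0 -0.1 0" --pt "0 0 -0.1 0"

```text
time_s: 17.02
position: [565.1, -144.3, 142.0]
tool_rot: [-2.165, 0.141, 2.133]
contact_force: [-0.7, 0.9, 3.2]
finger_gap: -0.3
```

>>> move_arm --pt "0 0 -0.05 0" --pt "0 0 -0.1 0" --pt "0 0 -0.1 0"

```text
time_s: 17.27
position: [565.2, -144.4, 141.6]
tool_rot: [-2.166, 0.141, 2.132]
contact_force: [-2.3, 2.2, 5.7]
finger_gap: 0.2
```

>>> move_arm --pt "0 0 -0.08 0" --pt "0 0 -0.15 0" --pt "0 0 -0.15 0"

```text
time_s: 17.52
position: [565.3, -144.5, 140.9]
tool_rot: [-2.167, 0.141, 2.131]
contact_force: [-3.8, 1.4, 6.0]
finger_gap: 0.0
```

```bash
python3 st.py w23 240,190,160,120
```

```text
17.5667 [ 565.32 -144.49  140.91] F [-2.3  2.   6.5] T [ 0.47  0.94 -0.01] gap -0.1 yaw 82.23 tilt [-0.0056 -0.016 ]
```

View pics/w23c.png

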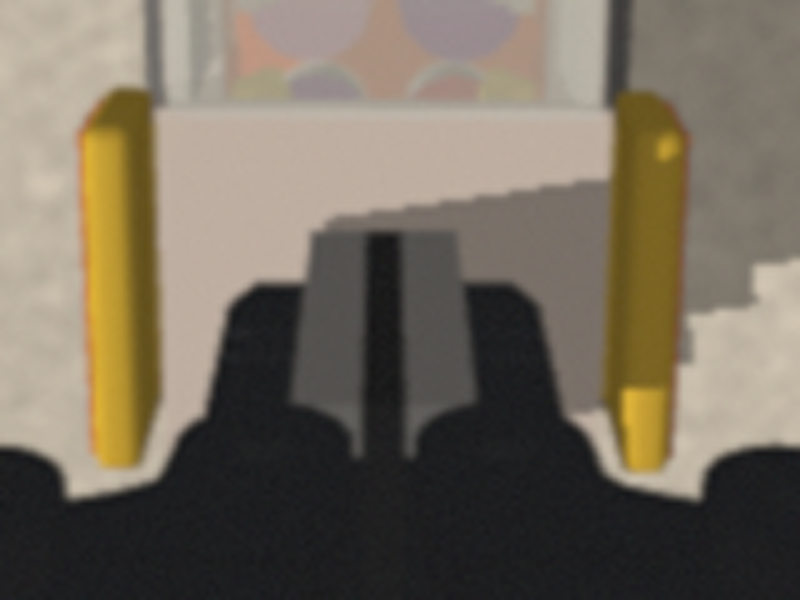

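>>> move_arm --pt "-0.02 0.01 -0.08 0" --pt "-0.03 0.02 -0.15 0" --pt "-0.03 0.02 -0.15 0"

```text
time_s: 17.82
position: [565.3, -144.5, 140.4]
tool_rot: [-2.168, 0.141, 2.13]
contact_force: [-2.4, 1.5, 6.3]
finger_gap: 0.1
```

```bash
python3 st.py w24 240,190,160,120
```

```text
17.8667 [ 565.33 -144.51  140.41] F [-2.   0.3  6.7] T [0.25 0.71 0.04] gap 0.39 yaw 82.24 tilt [-0.0052 -0.0175]
```

View pics/w24c.png

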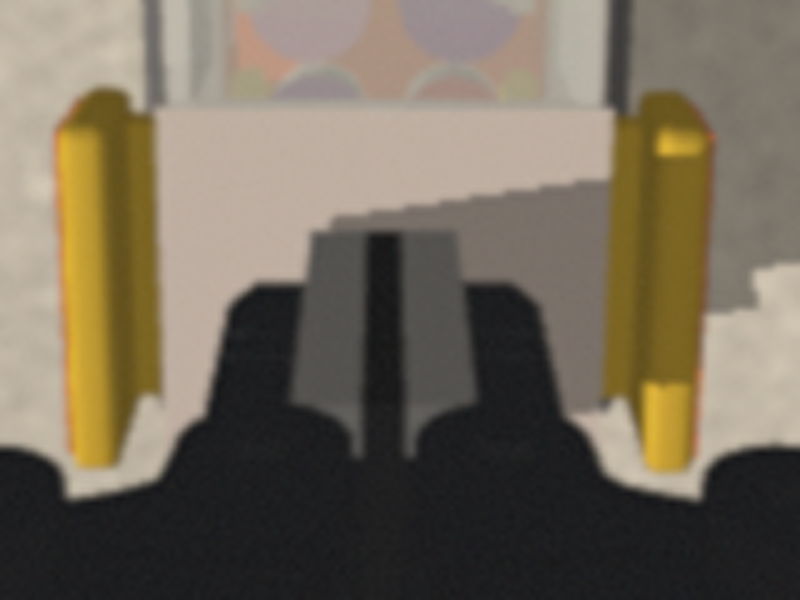

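Both tabs have sprung out evenly: crop columns 60–712 now, 83–687 before. I'll lift away and check.

>>> move_arm --pt "0 0 0.2 0" --pt "0 0 0.6 0" --pt "0 0 1.5 0" --pt "0 0 3 0" --pt "0 0 4.8 0" --pt "0 0 4.8 0" --pt "0 0 4.8 0" --pt "0 0 4.8 0"

```text
time_s: 18.53
position: [565.2, -144.3, 188.0]
tool_rot: [-2.168, 0.141, 2.13]
contact_force: [-0.7, -0.9, -1.3]
finger_gap: -0.2
```

```bash
python3 st.py w25 255,90,125,205
python3 - <<'E'
from h import *
c=dict(np.load("w25.npz"))
for y in yel(c): print(y)
c=dict(np.load("w4.npz"))
for y in yel(c): print("blue start",y)
for n,s in (("side",(270,130,150,120)),("top",(220,170,180,120))):
    c=r.read_camera(n);x,y,w,h=s;f=min(800/w,600/h)
    cv2.imwrite(f"pics/{n}25.png",cv2.resize(c["img"][y:y+h,x:x+w],None,fx=f,fy=f,interpolation=cv2.INTER_CUBIC)[:,:,::-1])
E
```

```text
18.5833 [ 565.03 -144.34  187.53] F [-0.4  1.  -0.4] T [ 0.    0.06 -0.  ] gap -0.21 yaw 82.24 tilt [-0.0055 -0.0161]
([144, 141, 16, 18, 262], [151.63, 149.4], ((151.5, 149.5), (17.0, 15.0), 90.0))
([268, 189, 14, 57, 682], [274.15, 215.98], ((274.5, 217.0), (56.0, 13.0), 90.0))
([352, 189, 16, 58, 708], [359.47, 216.27], ((359.18292236328125, 217.42730712890625), (13.988814353942871, 57.03439712524414), 2.2906100749969482))
blue start ([427, 22, 17, 24, 355], [435.05, 33.63], ((435.0, 33.5), (23.0, 16.0), 90.0))
blue start ([267, 187, 15, 57, 657], [273.52, 213.84], ((273.94488525390625, 214.96096801757812), (56.060611724853516, 13.4005126953125), 88.45184326171875))
blue start ([352, 188, 15, 57, 701], [359.17, 214.83], ((358.8952941894531, 215.90847778320312), (13.856474876403809, 56.12089157104492), 2.4895529747009277))
```

View pics/w25c.png

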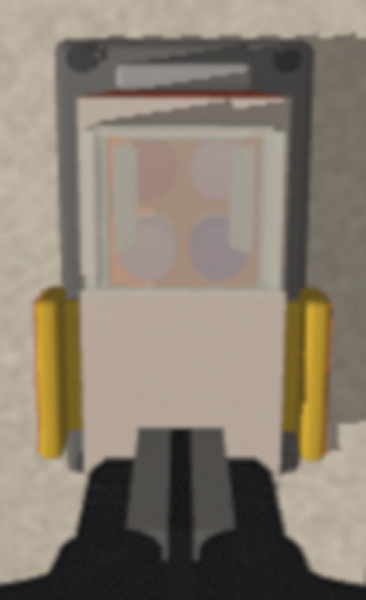

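View pics/side25.png

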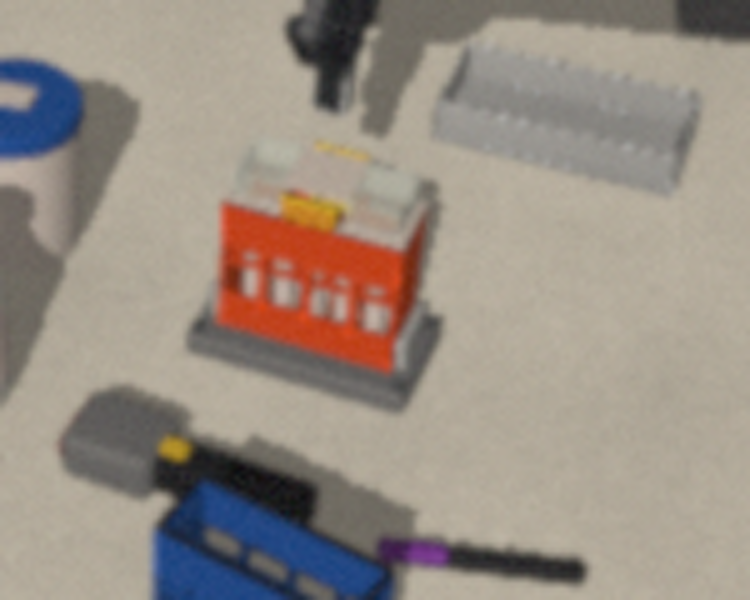

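The tab spread (columns 268–368) matches the original snapped state on blue (267–367), and the cover is square and level. I'll part the fingers in clear air and hand in.

>>> move_arm --pt "0 0 1 0" --pt "0 0 2 0" --pt "0 0 3 0" --pt "0 0 3 0" --pt "0 0 3 0" --hand 3

```text
time_s: 19.1
position: [565.5, -144.4, 218.8]
tool_rot: [-2.169, 0.141, 2.129]
contact_force: [0.2, 0.1, 0.5]
finger_gap: 30.3
```

```bash
python3 st.py && python3 -c "
from bench import r
print(r.job_done())"
```

```text
19.15 [ 565.15 -144.31  217.79] F [-0.8 -0.1  0.1] T [ 0.02  0.07 -0.  ] gap 29.88 yaw 82.24 tilt [-0.0057 -0.0166]
the job is handed in; nothing more can be done
None
```

The cover is now on the orange carrier and the job is handed in, at 19 s of the 54 s allowed. I squeezed both tabs evenly, lifted the cover straight off the blue carrier and seated it on the orange one. I let go and pressed the centre with the shut fingertips until both tabs snapped out.

- **Forces:** the readings I took at the wrist stayed around 3 N while taking the cover off. They were about 7 N at most while pressing it down.
- **Tabs:** in the last wrist picture the tabs spread over columns 268–368. That matches the 267–367 measured when the cover was snapped on blue at the start, and both sides look alike.
- **Position:** the side view shows the cover level and square on the orange carrier. Before lowering it, lateral alignment measured within about 0.3 mm.
- **Surroundings:** the bystanders in the last pictures look unmoved. The gripper was about 78 mm above the cover, touching nothing.
- **Disagreement:** rim height came out differently by method, from about nominal to about 10 mm higher. I found contact by force instead, and the cover sat about 3 mm higher than nominal.

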